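Lock the push-and-turn lid of the oxide tin

ROBOT

A 7-joint arm with a two-finger parallel gripper is mounted at the origin on the work surface. World frame = base frame: x ahead of the robot, y to its left, z up, the work surface at z = 0. Lengths are in m, angles in rad, forces in N, time in s.
With the tool pointing down it reaches from about 0.4 to 0.875 m from the base axis. Payload 4.4 kg.
Tool frame: the origin (TCP) lies on the centre line of the jaws, within the pads' length; the fingertips stand 25 mm ahead of it and the grasp point (between the pads) lies 6 mm ahead of it (robot.tcp_to_tips is the distance from the TCP to the fingertips, in m); z points along the fingers, y is the line along which they close (so a half turn about z gives the same grasp; the last joint's range is limited). The gripper opens to 85 mm and grips with 20 to 120 N. Pads are 22 mm wide; open, the fingers measure 114 mm over their backs; the gripper's body (76 mm by 85 mm) begins 54 mm behind the grasp point. The pads swing forward as they close: fully open they stand 13 mm farther back than shut.
Start: joints at [1.081, 0.628, 0.038, 1.517, -0.027, 0.996, -0.02], TCP at [0.267, -0.592, 0.256] pointing down, gripper open.
Joint ranges: [-3.06, 3.06], [-0.37, 2.12], [-1.25, 1.32], [0.18, 2.47], [-1.1, 4.24], [0.23, 1.98], [-2.94, 2.94]. Speed limits (rad/s): [2.57, 2.57, 3.14, 3.14, 3.14, 3.14, 3.14].

INTERFACE

Orientations are given as a unit quaternion [w, x, y, z].
In Python, from workcell import robot gives the robot as it stands. The module is installed in compiled form; this text tells all that it offers.
- The arm moves only by the shell command python3 -m jog 'ROWS' [FORCE]. ROWS is JSON, a list of rows, each an object with "fingers": the gripper command: -1 is shut, 1 is fully open, values between are in proportion; "xyz": the shift along the world's x, y, z in units of 500 mm (1.0 is 500 mm), a list of three; "yaw": the turn about the world's z in units of 60 degrees (1.0 is 60 degrees). A call has 1 to 20 rows; each row is the pose to reach, as a shift and turn from the pose commanded when the call began; what a row does not reach only later rows make up. A row lasts 1/8 s, in which the tool goes at most 62.5 mm and 10.7 degrees, less where a joint would pass 70% of its speed; a pose out of reach is approached as far as the arm can. A call with a number of a shift or a turn outside -1 to 1 is refused whole. A call with a gripper value outside its range is refused whole. The fingers move at their own pace and stop on an object; FORCE is the grip in N (left out, the last holds). Time passes only in rows, so rows that repeat a pose let the fingers close. It gives the time, the measured TCP pose, the force, the opening and the grip force at its end, in the units of the state.
- robot.get_obs(): the state, without advancing time (a new reading comes with each control period).
- robot.get_image(name): name is "scene" or "side" or "wrist"; returns a dict with "image" (420x560x3 uint8, red, green, blue), "z_map" (420x560 float32, m along the optical axis (not along the pixel's ray), 0 where there is no reading), "mtx" (3x3 intrinsics, pixels), "camera_from_world" (4x4, takes a point from world to camera coordinates); the wrist camera has in their place "hand_eye" (4x4, takes a point from camera to tool coordinates, whose origin is the TCP and whose axes are the flange's). Camera axes: x right, y up, looking along -z (the intrinsics and any distortion apply to the point x, -y, -z); pixel columns grow to the right and rows downward; lengths in m; the calibration is good to about 2 mm. A picture is of the moment at which its call begins: read the wrist's pose just before it.
- robot.hand_in(): hands the job in; it is judged then, once.
The state is a dict: "time": time; "qpos": joint angles; "dq": joint speeds; "effort": joint torques, N m; "eef_pos": TCP position; "ee_rot": TCP orientation; "force": force on the tool from outside, world axes, zero at the start; "torque": the same for the moment, N m; "gripper_width": finger opening in m; "grasp_force": force on a finger pad.
Only numpy, scipy, OpenCV 4.12 (cv2) and the standard library are available. Lean on these libraries where they do the work, as an engineer would, in place of code of your own. Each camera call takes 0.05 s, during which the arm holds its last target. There are 200 camera calls.

TASK

The aluminium tin with the wooden bar handle on its lid has been left unlocked. Push its lid down against the spring, then, keeping it down, turn it clockwise (seen from above) about a quarter turn to the stop, so that it stays locked when let go. Leave the screw-top tin and the bisque vase standing where they are.

Things in the scene. Friction and masses are not known exactly. Their poses are not given: they have to be found in the camera images.
- lid_handle (a point): Centre of the wooden bar handle on the push-and-turn tin's lid: bar 64 mm long (x axis), 16 wide (y), 20 tall (z up), its underside 22 mm above the round lid (88 mm across). Unlocked, this point is 149 mm above the bench. The tin, 94 mm across, is fixed in a 140 mm beech holder; two claws stand round the lid 47 to 62 mm from its axis, tops 117 mm above the bench. The lid cannot come off.
- lid (a joint): Turn of that lid and its bar in rad, clockwise from above: 0 to 0.1 unlocked, stop at 1.5 (locked); light friction. A spring holds the lid up: 5 N starts it down, 13 N takes it the full 16 mm to its stop (handle centre at 133 mm). Only 10 mm or more down (139 mm or lower) do its two ears pass under the claws and let it turn; let go when turned, it stays about 10 mm down.
- screw_tin_mid (a point): Middle of the bystander: a loose aluminium tin 90 mm across and 110 mm high with a plain round ribbed screw-top lid and no handle, standing on the bench; the point is 55 mm above its underside.
- vase_mid (a point): Middle of the loose bisque vase, 100 mm across at the belly, 150 mm high, standing on the bench; the point is 75 mm above its underside.
Mind the look-alikes: they are no part of the job. Leave any orange, pink or red look-alike of the part that bears lid_handle alone.

How it is judged:
By the outcome, as a careful person would: the job done as asked, in the order asked, and still so for the second after the job is handed in, with the robot touching nothing.
It also fails if it takes over 32 s, if anything falls off the work surface, if the arm or the gripper's body presses on something with over 40 N, if the wrist force passes 120 N, or if a joint passes its speed limit or range.

## Working session

There is one attempt and no reset: what is moved stays moved. The work goes in short steps, Python scripts to look and compute and a shell command to move; the robot and the scene stay as the last step left them, time stands still between calls to the robot, and variables do not carry over. Pictures are saved under pics/ and viewed, at most 10 in all, crops included, and the job is handed in when it is done.

```bash
mkdir -p pics
cat > h.py <<'E'
import numpy as np,cv2
from workcell import robot
def snap(n,f):
    o=robot.get_obs(); d=robot.get_image(n); cv2.imwrite(f'pics/{f}.png',d['image'][:,:,::-1])
    np.savez(f'{f}.npz',**{k:v for k,v in d.items()},pos=o['eef_pos'],rot=o['ee_rot']); return o,d
def world(d,u,v,z,pos=None,rot=None):
    """pixel + z depth -> world"""
    K=d['mtx']; p=np.array([(u-K[0,2])/K[0,0]*z,-(v-K[1,2])/K[1,1]*z,-z,1])
    if 'hand_eye' in d:
        from scipy.spatial.transform import Rotation as R
        q=(d['hand_eye']@p)[:3]; return R.from_quat(np.roll(rot,-1)).apply(q)+pos
    return (np.linalg.inv(d['camera_from_world'])@p)[:3]
E
python3 - <<'E'
from h import *
o,d=snap('scene','s1'); o,e=snap('side','d1')
print(o); print(d.keys(),d['mtx'],e['mtx'])
cv2.imwrite('pics/both.png',cv2.resize(np.hstack([d['image'],e['image']])[:,:,::-1],(800,300)))
E
```

```text
{'time': 0.05, 'qpos': array([ 1.08116402,  0.62928976,  0.03844009,  1.51837763, -0.0270046 ,
        0.99629888, -0.02000748]), 'dq': array([-0.00134364, -0.00179475, -0.00125114, -0.00066305, -0.00054939,
       -0.00131449, -0.00153197]), 'effort': array([ 2.29009769e-03, -5.65061581e+01,  1.23146955e+00, -1.94197869e+01,
        1.11895378e-02,  5.40018344e-03, -8.98067839e-06]), 'eef_pos': array([ 0.26710796, -0.59194715,  0.25542246]), 'ee_rot': array([-9.05328756e-04,  9.77630171e-01,  2.10329235e-01, -2.03395083e-04]), 'force': array([-0.02801913,  0.17899511, -0.22548702]), 'torque': array([ 0.039745  ,  0.02465057, -0.02328833]), 'grasp_force': 0.0, 'gripper_width': 0.08555055480996308}
dict_keys(['image', 'z_map', 'mtx', 'camera_from_world']) [[421.45576022   0.         277.05434718]
 [  0.         421.45576022 211.85147367]
 [  0.           0.           1.        ]] [[406.68669157   0.         276.77787207]
 [  0.         406.68669157 216.00114407]
 [  0.           0.           1.        ]]
```

View pics/s1.png

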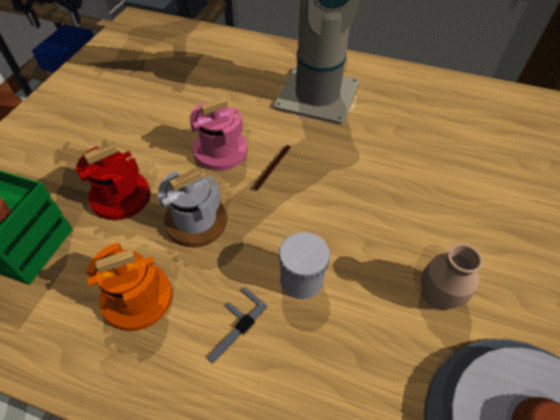

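View pics/d1.png

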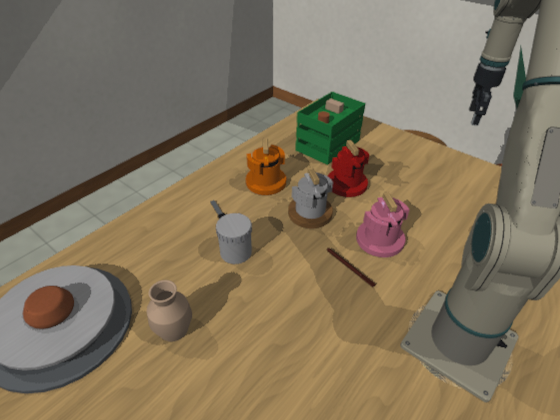

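The scene view shows the silver tin with its bar at about (187,180). Pink, red and orange copies stand around it at (220,135), (115,180) and (130,280). The screw tin is at (304,265) and the vase at (452,278). I'll locate them all now.

Run:
```python
from h import *
d=dict(np.load('s1.npz'))
def ray(u,v,h):
    a=world(d,u,v,.5);b=world(d,u,v,1.);return a+(b-a)*(h-a[2])/(b[2]-a[2])
for n,u,v,h in [('handle',187,180,.159),('pink',215,108,.159),('red',101,154,.159),('orange',115,262,.159),('screw',304,250,.11),('vase',452,278,.075)]:
    print(n,world(d,u,v,d['z_map'][v,u]).round(3),ray(u,v,h).round(3))
# all points with height .13-.165 near handle
V,U=np.mgrid[150:215,150:230]; P=np.array([world(d,u,v,d['z_map'][v,u]) for u,v in zip(U.ravel(),V.ravel())])
C=d['image'][150:215,150:230].reshape(-1,3).astype(int); m=(P[:,2]>.145)&(C[:,0]-C[:,2]>40)
Q=P[m]; print(len(Q),Q.mean(0),Q[:,2].max()); 
if len(Q)>5:
    r=cv2.minAreaRect((Q[:,:2]*1000).astype(np.float32)); print(r)
```

```text
handle [ 0.542 -0.128  0.152] [ 0.547 -0.125  0.159]
pink [ 0.314 -0.17   0.144] [ 0.329 -0.161  0.159]
red [ 0.535 -0.331  0.151] [ 0.541 -0.324  0.159]
orange [ 0.753 -0.16   0.155] [ 0.755 -0.158  0.159]
screw [0.594 0.134 0.107] [0.595 0.134 0.11 ]
vase [0.566 0.403 0.113] [0.541 0.413 0.075]
326 [ 0.5614632  -0.11670123  0.18419551] 0.7884626724491357
((774.13623046875, 24.402679443359375), (604.80517578125, 62.35874557495117), 33.826358795166016)
```

```bash
python3 -m jog '[{"fingers":1,"xyz":[0,0,0.2],"yaw":0},{"fingers":1,"xyz":[0.52,0.92,0.22],"yaw":0},{"fingers":1,"xyz":[0.52,0.92,0.22],"yaw":0},{"fingers":1,"xyz":[0.52,0.92,0.22],"yaw":0},{"fingers":1,"xyz":[0.52,0.92,0.22],"yaw":0},{"fingers":1,"xyz":[0.52,0.92,0.22],"yaw":0},{"fingers":1,"xyz":[0.52,0.92,0.22],"yaw":0},{"fingers":1,"xyz":[0.52,0.92,0.22],"yaw":0},{"fingers":1,"xyz":[0.52,0.92,0.22],"yaw":0},{"fingers":1,"xyz":[0.52,0.92,0.22],"yaw":0},{"fingers":1,"xyz":[0.52,0.92,0.22],"yaw":0},{"fingers":1,"xyz":[0.52,0.92,0.22],"yaw":0},{"fingers":1,"xyz":[0.52,0.92,0.22],"yaw":0},{"fingers":1,"xyz":[0.52,0.92,0.22],"yaw":0}]'
python3 - <<'E'
from h import *
o,d=snap('wrist','w1'); print(d['hand_eye'].round(3),o['qpos'].round(2),o['eef_pos'])
E
```

```text
time: 1.85
eef_pos: [0.5268, -0.1337, 0.3662]
ee_rot: [0.0, 0.978, 0.209, -0.0]
force: [-0.3, 0.2, -1.0]
gripper_width: 0.0856
grasp_force: 0.0
[[-0.001  0.945  0.327  0.085]
 [ 1.     0.001  0.     0.001]
 [ 0.     0.327 -0.945 -0.119]
 [ 0.     0.     0.     1.   ]] [ 0.25  0.37 -0.07  1.66  0.03  1.12 -0.98] [ 0.52678828 -0.13368534  0.36624957]
```

View pics/w1.png

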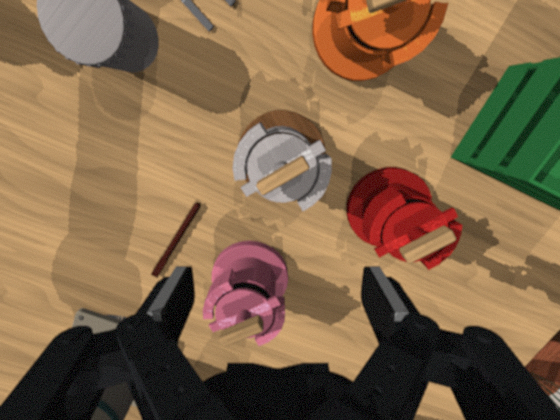

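The wrist view shows the silver tin's bar from about (260,190) to (312,163), centred near (285,177). I'll measure its centre and direction on the bar's top plane.

```bash
cat >> h.py <<'E'
def bar(f,box,zlo=.148,zhi=.175):
    d=dict(np.load(f+'.npz')); pos,rot=d['pos'],d['rot']
    u0,u1,v0,v1=box; V,U=np.mgrid[v0:v1,u0:u1]; U=U.ravel();V=V.ravel()
    P=np.array([world(d,u,v,d['z_map'][v,u],pos,rot) for u,v in zip(U,V)])
    C=d['image'][V,U].astype(int); m=(C[:,0]-C[:,2]>35)&(P[:,2]>zlo)&(P[:,2]<zhi)
    Q=P[m]; print(m.sum(),'median z',np.median(Q[:,2]))
    (c,s,_)=r=cv2.minAreaRect((Q[:,:2]*1000).astype(np.float32)); b=cv2.boxPoints(r)
    e=max([b[1]-b[0],b[2]-b[1]],key=np.linalg.norm)
    print('centre mm',np.round(c,1),'size',np.round(s,1),'angle',np.degrees(np.arctan2(e[1],e[0])).round(1),'mean',Q.mean(0).round(4))
    # rays from 2D contour, z=top of bar
E
python3 - <<'E'
from h import *
bar('w1',(240,330,140,210))
E
```

```text
828 median z 0.15940785569877738
centre mm [ 536.7 -135.6] size [16.5 62.9] angle -35.2 mean [ 0.538  -0.135   0.1588]
```

The bar measures 62.9 x 16.5 mm with its top at 159 mm, which matches the sizes given. Its centre is (0.537, -0.1355) and its direction is -35°. Turning +120.5° puts the jaws across the bar and leaves the last joint room for the clockwise turn.

```bash
python3 -m jog '[{"fingers":1,"xyz":[0.02,-0.004,0],"yaw":1},{"fingers":1,"xyz":[0.02,-0.004,0],"yaw":1},{"fingers":1,"xyz":[0.02,-0.004,0],"yaw":1},{"fingers":1,"xyz":[0.02,-0.004,0],"yaw":1},{"fingers":1,"xyz":[0.02,-0.004,0],"yaw":1},{"fingers":1,"xyz":[0.02,-0.004,0],"yaw":1},{"fingers":1,"xyz":[0.02,-0.004,0],"yaw":1}]'
python3 -m jog '[{"fingers":0,"xyz":[0,0,-0.2],"yaw":1},{"fingers":0,"xyz":[0,0,-0.2],"yaw":1},{"fingers":0,"xyz":[0,0,-0.2],"yaw":1},{"fingers":0,"xyz":[0,0,-0.2],"yaw":1},{"fingers":0,"xyz":[0,0,-0.2],"yaw":1},{"fingers":0,"xyz":[0,0,-0.2],"yaw":1},{"fingers":0,"xyz":[0,0,-0.2],"yaw":1},{"fingers":0,"xyz":[0,0,-0.2],"yaw":1}]'
python3 - <<'E'
from h import *
o,d=snap('wrist','w2'); print(o['qpos'].round(2),o['eef_pos'])
E
```

```text
time: 2.78
eef_pos: [0.5371, -0.135, 0.3663]
ee_rot: [-0.0, 0.742, 0.67, 0.0]
force: [-0.3, 0.1, -0.2]
gripper_width: 0.0858
grasp_force: 0.0
time: 3.78
eef_pos: [0.5373, -0.1347, 0.2663]
ee_rot: [0.0, 0.308, 0.951, -0.0]
force: [-0.2, 0.5, -0.5]
gripper_width: 0.0428
grasp_force: 0.0
[ 0.56  0.53 -0.56  1.77  0.34  0.94  0.81] [ 0.5373099  -0.13472413  0.26631369]
```

View pics/w2.png

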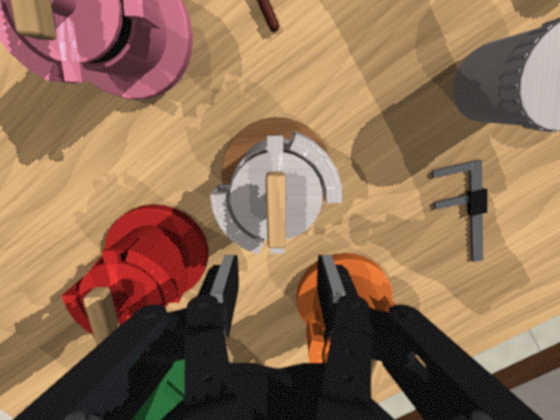

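The bar is upright in the image, from (276,172) to (277,250), and the jaws straddle it. I'll remeasure before going down.

```bash
python3 - <<'E'
from h import *
bar('w2',(255,300,160,260))
E
python3 -m jog '[{"fingers":0,"xyz":[0,-0.002,-0.1],"yaw":0},{"fingers":0,"xyz":[0,-0.002,-0.15],"yaw":0},{"fingers":0,"xyz":[0,-0.002,-0.19],"yaw":0},{"fingers":0,"xyz":[0,-0.002,-0.222],"yaw":0},{"fingers":0,"xyz":[0,-0.002,-0.222],"yaw":0},{"fingers":0,"xyz":[0,-0.002,-0.222],"yaw":0}]'
```

```text
1443 median z 0.15970577409959952
centre mm [ 535.8 -135.6] size [15.6 63.4] angle -35.5 mean [ 0.5338 -0.1338  0.1594]
time: 4.58
eef_pos: [0.5379, -0.1354, 0.156]
ee_rot: [0.001, 0.307, 0.952, 0.0]
force: [-0.9, -0.0, -0.2]
gripper_width: 0.0427
grasp_force: 0.0
```

No contact, and the TCP is at the planned height. I'll close on the bar.

```bash
python3 -m jog '[{"fingers":-1,"xyz":[-0.003,0,0],"yaw":0},{"fingers":-1,"xyz":[-0.003,0,0],"yaw":0},{"fingers":-1,"xyz":[-0.003,0,0],"yaw":0},{"fingers":-1,"xyz":[-0.003,0,0],"yaw":0},{"fingers":-1,"xyz":[-0.003,0,0],"yaw":0},{"fingers":-1,"xyz":[-0.003,0,0],"yaw":0}]' 70
python3 -m jog '[{"fingers":-1,"xyz":[0,0,-0.01],"yaw":0},{"fingers":-1,"xyz":[0,0,-0.02],"yaw":0},{"fingers":-1,"xyz":[0,0,-0.028],"yaw":0},{"fingers":-1,"xyz":[0,0,-0.028],"yaw":0},{"fingers":-1,"xyz":[0,0,-0.028],"yaw":0}]'
```

```text
time: 5.32
eef_pos: [0.5361, -0.1357, 0.1558]
ee_rot: [0.0, 0.307, 0.952, -0.0]
force: [-0.1, -0.2, 4.4]
gripper_width: 0.0185
grasp_force: 68.3
time: 5.95
eef_pos: [0.5362, -0.1357, 0.1424]
ee_rot: [0.001, 0.307, 0.952, -0.0]
force: [-3.0, -0.2, 12.1]
gripper_width: 0.0182
grasp_force: 68.8
```

The push reads 12 N at 13.4 mm down, as the spring predicts. Now the clockwise turn, held down.

```bash
python3 -m jog '[{"fingers":-1,"xyz":[0,0,0],"yaw":-0.1},{"fingers":-1,"xyz":[0,0,0],"yaw":-0.2},{"fingers":-1,"xyz":[0,0,0],"yaw":-0.3},{"fingers":-1,"xyz":[0,0,0],"yaw":-0.4},{"fingers":-1,"xyz":[0,0,0],"yaw":-0.4}]'
python3 -c "from workcell import robot as r;o=r.get_obs();print(o['torque'],o['qpos'].round(2))"
```

```text
time: 6.58
eef_pos: [0.5362, -0.1357, 0.1426]
ee_rot: [0.001, 0.498, 0.867, -0.0]
force: [-2.6, -0.3, 10.7]
gripper_width: 0.0181
grasp_force: 69.0
[-0.06360509  0.59535007 -0.08709108] [ 0.42  0.67 -0.35  1.89  0.36  0.65  0.38]
```

It turns freely, with low torque and only the spring force. I'll continue to near the stop.

```bash
python3 -m jog '[{"fingers":-1,"xyz":[0,0,-0.001],"yaw":-0.12},{"fingers":-1,"xyz":[0,0,-0.001],"yaw":-0.24},{"fingers":-1,"xyz":[0,0,-0.001],"yaw":-0.36},{"fingers":-1,"xyz":[0,0,-0.001],"yaw":-0.48},{"fingers":-1,"xyz":[0,0,-0.001],"yaw":-0.6},{"fingers":-1,"xyz":[0,0,-0.001],"yaw":-0.72},{"fingers":-1,"xyz":[0,0,-0.001],"yaw":-0.84},{"fingers":-1,"xyz":[0,0,-0.001],"yaw":-0.96},{"fingers":-1,"xyz":[0,0,-0.001],"yaw":-1.0},{"fingers":-1,"xyz":[0,0,-0.001],"yaw":-1.0},{"fingers":-1,"xyz":[0,0,-0.001],"yaw":-1.0}]'
python3 -c "from workcell import robot as r;o=r.get_obs();print(o['torque'],o['qpos'].round(2))"
```

```text
time: 7.95
eef_pos: [0.536, -0.1357, 0.142]
ee_rot: [0.0, 0.865, 0.502, 0.0]
force: [-1.8, -0.2, 12.3]
gripper_width: 0.0182
grasp_force: 69.0
[ 0.03326194  0.58434056 -0.046162  ] [ 0.23  0.65 -0.05  1.9   0.06  0.6  -0.38]
```

It has turned 84° and isn't at the stop yet, so I'll creep on a few degrees.

```bash
python3 -m jog '[{"fingers":-1,"xyz":[0,0,0],"yaw":-0.03},{"fingers":-1,"xyz":[0,0,0],"yaw":-0.06},{"fingers":-1,"xyz":[0,0,0],"yaw":-0.06}]'
python3 -c "from workcell import robot as r;o=r.get_obs();print(o['torque'],o['ee_rot'])"
```

```text
time: 8.32
eef_pos: [0.536, -0.1357, 0.142]
ee_rot: [0.001, 0.88, 0.476, 0.0]
force: [-2.5, 0.5, 11.5]
gripper_width: 0.0182
grasp_force: 69.0
[-0.00666994  0.67318083  0.46483332] [5.77479981e-04 8.79663376e-01 4.75596467e-01 1.08761625e-04]
```

The torque about z jumped to +0.46 N m at 87.4°, which is the stop. I'll ease up so the ears seat under the claws, open the jaws and retreat.

```bash
python3 -m jog '[{"fingers":-1,"xyz":[0,0,0.004],"yaw":0},{"fingers":-1,"xyz":[0,0,0.007],"yaw":0},{"fingers":-1,"xyz":[0,0,0.007],"yaw":0},{"fingers":0,"xyz":[0,0,0.007],"yaw":0},{"fingers":0,"xyz":[0,0,0.007],"yaw":0},{"fingers":0,"xyz":[0,0,0.007],"yaw":0},{"fingers":0,"xyz":[0,0,0.007],"yaw":0},{"fingers":0,"xyz":[0,0,0.05],"yaw":0},{"fingers":0,"xyz":[0,0,0.12],"yaw":0},{"fingers":0,"xyz":[0,0,0.24],"yaw":0},{"fingers":0,"xyz":[0,0,0.3],"yaw":0},{"fingers":0,"xyz":[0,0,0.3],"yaw":0},{"fingers":0,"xyz":[0,0,0.3],"yaw":0}]'
python3 - <<'E'
from h import *
o,d=snap('wrist','w3'); print(o['force'])
snap('scene','s3')
E
```

```text
time: 9.95
eef_pos: [0.5352, -0.1354, 0.29]
ee_rot: [-0.0, 0.88, 0.475, -0.001]
force: [-0.2, 0.2, -0.1]
gripper_width: 0.0428
grasp_force: 0.0
[-0.15198457  0.24587039 -0.07025989]
```

View pics/w3.png

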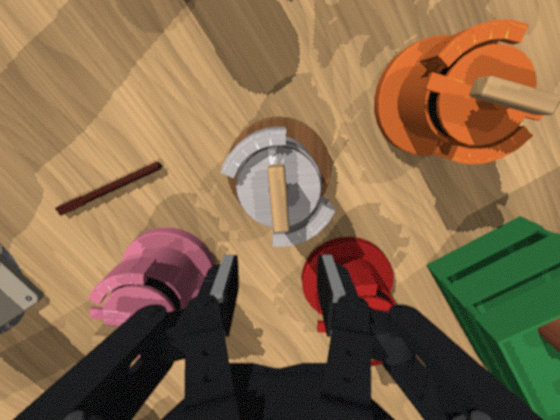

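View pics/s3.png

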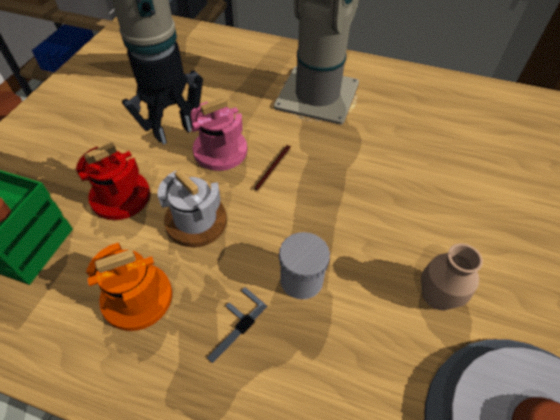

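The bar now lies along (276,167)-(281,232), with the ears under the claws. The screw tin (304,265) and the vase (452,278) haven't moved. I'll check the bar's angle and height.

Run:
```python
from h import *
bar('w3',(258,302,155,245),.138,.175)
```

```text
1106 median z 0.14963023604821268
centre mm [ 536.8 -135.3] size [63.7 15.5] angle 61.5 mean [ 0.538  -0.1332  0.1494]
```

The bar's top is at 149.6 mm, so the lid is held 10 mm down and locked. It turned about 83°, though, and lies some 4.5° short of the gripper's line. There's plenty of time, so I'll regrip, press down and make sure it's at the stop.

```bash
python3 -m jog '[{"fingers":0,"xyz":[0.002,0,-0.12],"yaw":0},{"fingers":0,"xyz":[0.002,0,-0.22],"yaw":0},{"fingers":0,"xyz":[0.002,0,-0.288],"yaw":0},{"fingers":0,"xyz":[0.002,0,-0.288],"yaw":0},{"fingers":-1,"xyz":[0.002,0,-0.288],"yaw":0},{"fingers":-1,"xyz":[0.002,0,-0.288],"yaw":0},{"fingers":-1,"xyz":[0.002,0,-0.288],"yaw":0},{"fingers":-1,"xyz":[0.002,0,-0.288],"yaw":0},{"fingers":-1,"xyz":[0.002,0,-0.288],"yaw":0},{"fingers":-1,"xyz":[0.002,0,-0.295],"yaw":0},{"fingers":-1,"xyz":[0.002,0,-0.295],"yaw":0}]' 70
python3 -c "from workcell import robot as r;o=r.get_obs();print(o['torque'],o['ee_rot'])"
python3 -m jog '[{"fingers":-1,"xyz":[0,0,0],"yaw":-0.03},{"fingers":-1,"xyz":[0,0,0],"yaw":-0.05},{"fingers":-1,"xyz":[0,0,0],"yaw":-0.05}]'
python3 -c "from workcell import robot as r;o=r.get_obs();print(o['torque'],o['ee_rot'])"
```

```text
time: 11.42
eef_pos: [0.5367, -0.1351, 0.1448]
ee_rot: [-0.0, 0.88, 0.475, 0.0]
force: [-5.1, 3.1, 10.3]
gripper_width: 0.0181
grasp_force: 69.5
[0.60693327 1.14063943 0.01156803] [-3.75858757e-05  8.80105871e-01  4.74777412e-01  2.53851686e-04]
time: 11.8
eef_pos: [0.5367, -0.1352, 0.145]
ee_rot: [0.0, 0.892, 0.452, 0.0]
force: [-5.8, 2.6, 11.2]
gripper_width: 0.0175
grasp_force: 69.4
[0.54699972 1.04826351 0.32890624] [1.89602468e-04 8.91912309e-01 4.52208309e-01 2.06691192e-04]
```

It resists with 0.33 N m after a further 3°, so the lid is against the stop and the bar slips in the pads. I'll ease up, release, retreat and check.

```bash
python3 -m jog '[{"fingers":-1,"xyz":[0,0,0.003],"yaw":0},{"fingers":-1,"xyz":[0,0,0.006],"yaw":0},{"fingers":-1,"xyz":[0,0,0.006],"yaw":0},{"fingers":0,"xyz":[0,0,0.006],"yaw":0},{"fingers":0,"xyz":[0,0,0.006],"yaw":0},{"fingers":0,"xyz":[0,0,0.006],"yaw":0},{"fingers":0,"xyz":[0,0,0.006],"yaw":0},{"fingers":0,"xyz":[0,0,0.05],"yaw":0},{"fingers":0,"xyz":[0,0,0.12],"yaw":0},{"fingers":0,"xyz":[0,0,0.24],"yaw":0},{"fingers":0,"xyz":[0,0,0.3],"yaw":0},{"fingers":0,"xyz":[0,0,0.3],"yaw":0},{"fingers":0,"xyz":[0,0,0.3],"yaw":0}]'
python3 - <<'E'
from h import *
snap('wrist','w4'); bar('w4',(250,310,150,250),.138,.175)
E
```

```text
time: 13.42
eef_pos: [0.5362, -0.1354, 0.2925]
ee_rot: [-0.0, 0.892, 0.452, -0.001]
force: [-0.2, 0.4, 1.0]
gripper_width: 0.0428
grasp_force: 0.0
1090 median z 0.149613378213062
centre mm [ 537.  -135.1] size [63.3 15.6] angle 60.9 mean [ 0.538  -0.1333  0.1494]
```

The bar's angle is essentially unchanged (60.9° against 61.5°). The lid is therefore at its stop and locked 10 mm down, with the gripper clear.

```bash
python3 -c "from workcell import robot as r;print(r.hand_in())"
```

```text
the job is handed in; nothing more can be done
None
```

The aluminium tin's lid is pushed down, turned clockwise to its stop and holding locked about 10 mm down; the screw-top tin, vase and look-alikes were left alone, and the job was handed in at about 13.5 s.

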